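# Nip a gauge block on the microscope's X-Y stage with one knob of its coaxial drive

## Task

To set the X zero of the measuring stage, take the 25 mm gauge block out of the wooden case and stand it in the trough along its front, between the two anvils. Then run the moving anvil up to it with the upper (small) knob of the coaxial drive until the block is held snug between both anvils, by feel, about 5 to 10 N and never squeezed beyond 25 N, without turning the lower knob ring. Let go, and leave the other things on the bench as they are.

Things in the scene. Friction and masses are not known exactly. Their poses are not given: they have to be found in the camera images.
- stage: Cream base of a manual X-Y stage, fixed to the bench; origin at the bench top under its middle, front = its -x. On it the cream Y carriage (260 mm wide along y, top 30 mm up) with a gauge trough along its front edge and the coaxial knob pillar at its front right; on that the black X carriage (top 66 mm, a clamped specimen to 84 mm; front edge 55 mm behind the trough's middle line).
- slot_floor (a point): Point on the trough floor, on its middle line, 34 mm above the bench; axes as the stage. The trough is a steel channel along the stage's y, inside 13 mm wide, open above, from 40 mm right of this point to 115 mm left of it; its two side lips are 7 mm thick and rise 8 mm above the floor. Moving anvil at its right, fixed anvil at its left. The fixed anvil's pose is not measured.
- moving_anvil (a point): Middle of the moving anvil's flat 10 x 10 mm face, 16 mm above the trough floor, looking to stage +y (left); a bracket behind it (13 mm wide) joins it to the X carriage. Opposite it, facing it, is the fixed anvil, same face, on a block (26 mm wide, 28 mm above the trough floor, clamp screw to 38 mm) that is clamped in the trough at a varying place, 30 to 34 mm from the moving face at the start.
- x_carriage: The black X carriage with its bracket and moving anvil; origin over the stage's, 33 mm above the bench, axes as the stage. It moves along the stage's y only, driven by the upper knob: 5.73 mm to the left (+y) per radian clockwise, 36 mm a turn. Drive it by the knob, do not push it.
- x_knob (a joint): Upper (inner, small) knob of the coaxial drive: aluminium, knurled, 24 mm diameter, 67 to 94 mm above the bench, axis vertical. Value in rad, grows clockwise seen from above, which closes the anvils. About 0.06 N m of friction, stays where left. Once the block bears on both anvils, each further 0.01 rad adds about 3 N of squeeze and 0.015 N m of torque. Let go, it holds at most about 10 N.
- upper_top (a point): Centre of the top face of the upper knob, on the common axis, 94 mm above the bench.
- y_knob (a joint): Lower (outer, large) ring of the coaxial drive, on the same axis: black, 46 mm diameter, from 46 to 64 mm above the bench; a 3 mm high neck separates it from the upper knob. It drives the Y carriage by a screw (0.5 mm per rad), turns very easily (0.02 N m) and must stay where it is. Value in rad, clockwise seen from above.
- lower_mark (a point): White index mark on the top face of the lower ring, 18.5 mm from the axis.
- case: Wooden gauge-block case, 190 x 62 mm, 22 mm tall, lying on the bench; origin on the bench under its middle. Three slots in a row along its x, 57 mm apart, each 42 x 11.5 mm and 8 mm deep, one block standing in each.
- block25: The gauge block to use: plain steel, 25 mm long (its x, between the measuring faces), 9 mm thick (its y), 35 mm tall, 62 g; origin at the middle of its underside, 14 mm above the bench in the case. It stands in any one of the three slots; the others hold blocks 16 and 40 mm long. In the trough its length lies along the stage's y.
- block16: Gauge block 16 mm long, 9 mm thick, 35 mm tall, in the case; leave it.
- block40: Gauge block 40 mm long, 9 mm thick, 35 mm tall, in the case; leave it.
- mount_a: Black specimen mount, 30 mm diameter, 18 mm tall, on the bench left of the stage; leave it.
- mount_b: Another specimen mount of the same size; leave it.
- loupe: Black loupe, 36 mm diameter, 40 mm tall; leave it.
- dropper: Amber dropper bottle, 36 mm diameter, 80 mm tall, behind the case; leave it.
- driver: Screwdriver, 140 mm, lying in front of the robot's base; leave it.
- tweezers: Steel tweezers, about 120 mm, lying in front of the robot's base; leave them.
Not all that is in view belongs to the job. What is shaped like the block25 but orange is not meant.

How it is judged:
On the way, in this order (a step that is already met when the one before it is completed fails the run):
1. the 25 mm block stands released in the trough between the anvils (x of block25 in the frame of slot_floor between -0.0045 and 0.0045 m and z of block25 in the frame of slot_floor below 0.0025 m and angle between block25's own z axis and vertical below 0.12 rad and y of block25 in the frame of moving_anvil between 0.0105 and 0.026 m and contact force between the fingers and block25 below 0.05 N), for 0.2 s.
2. the block is nipped between both anvils (x of block25 in the frame of slot_floor between -0.0045 and 0.0045 m and z of block25 in the frame of slot_floor below 0.0025 m and angle between block25's own z axis and vertical below 0.12 rad and y of block25 in the frame of moving_anvil between 0.0105 and 0.026 m and contact force between x_carriage and block25 between 2 and 20 N), for 0.2 s.
At the end, for the whole second after the job is handed in: The 25 mm block stands on the trough floor (within 2.5 mm), upright within 7 degrees, at rest and let go, held between the two anvils with 2 to 20 N; the lower ring's index mark is within 2.5 mm (about 8 degrees) of where it was (all of step 2 and distance of lower_mark from where it was at the start of the episode below 0.0025 m and linear speed of block25 below 0.01 m/s); the robot touches nothing.
It fails at once if the lower ring of the coaxial drive is turned (its mark goes more than 2.5 mm, about 8 degrees) (not (distance of lower_mark from where it was at the start of the episode below 0.0025 m)).
It fails at once if the block is squeezed by the anvils with more than 25 N (contact force between x_carriage and block25 above 25 N).
It fails at once if the robot pushes the X carriage itself (over 3 N) instead of turning its knob (contact force between any of the fingers, the arm and x_carriage above 3 N).
It fails at once if another thing on the bench, or another gauge block, is moved by more than 15 mm (distance of any of block16, block40, mount_a, mount_b, loupe, dropper, driver, tweezers from where it was at the start of the episode above 0.015 m).
It also fails if it takes over 72 s, if anything falls off the work surface, if the arm or the gripper's body presses on something with over 40 N, if the wrist force passes 120 N, or if a joint passes its speed limit or range.

## Robot

A 6-joint arm with a two-finger parallel gripper is mounted at the origin on the work surface. World frame = base frame: x ahead of the robot, y to its left, z up, the work surface at z = 0. Lengths are in m, angles in rad, forces in N, time in s.
With the tool pointing down it reaches from about 0.375 to 0.975 m from the base axis. Payload 3.8 kg.
Tool frame: the origin (TCP) lies midway between the tips of the shut fingers; the grasp point (between the pads) lies 19 mm behind it; z points along the fingers, y is the line along which they close (so a half turn about z gives the same grasp; the last joint's range is limited). The gripper opens to 85 mm and grips with 20 to 120 N. Pads are 22 mm wide; open, the fingers measure 114 mm over their backs; the gripper's body (76 mm by 85 mm) begins 54 mm behind the grasp point. The pads swing forward as they close: fully open they stand 13 mm farther back than shut.
Start: joints at [1.165, 0.264, 1.604, -0, 1.274, -0.037], TCP at [0.243, 0.63, 0.231] pointing down, gripper open.
Joint ranges: [-2.63, 2.63], [-0.94, 2.18], [0.31, 2.57], [-1.31, 4.45], [0, 2.66], [-2.55, 2.55]. Speed limits (rad/s): [2.57, 2.57, 3.14, 3.14, 3.14, 3.14].

## Interface

Orientations are given as a rotation vector (axis times angle).
In Python, from workcell import bot gives the robot as it stands.
- The arm moves only by the tool step_arm, never from a script. Its argument "motion" is a list of rows, each a list of 5 numbers: the finger opening in cm, from 0 to 8.54, then the shift along the tool's x, y, z in cm, then the turn about the tool's z in degrees. In form: [[claw, dx, dy, dz, twist], ...]. A call has 1 to 20 rows; each row is the pose to reach, as a shift and turn from the pose commanded when the call began, along the tool's axes at that moment; what a row does not reach only later rows make up. A row lasts 1/10 s, in which the tool goes at most 50 mm and 8.59 degrees, less where a joint would pass 70% of its speed; a pose out of reach is approached as far as the arm can. A call with a gripper value outside its range is refused whole. The fingers move at their own pace and stop on an object; "force" is the grip in N (left out, the last holds). Time passes only in rows, so rows that repeat a pose let the fingers close. It gives the time, the measured TCP pose, the force, the opening and the grip force at its end, in the units of the state.
- bot.read_state(): the state, without advancing time (a new reading comes with each control period).
- bot.read_camera(name): name is "side" or "top"; returns (picture, depth): 420x560x3 uint8, red, green, blue; 420x560 float32, m along the optical axis (not along the pixel's ray), 0 where there is no reading.
- bot.calibration(name): a dict with "mtx" (3x3 intrinsics, pixels), "k1" (the pictures are not rectified: a ray, as slopes to the right and down, at radius r is drawn at 1 + k1 r^2 times it, then the intrinsics apply), "origin" and "orientation" of the camera in the world. Camera axes: x right, y up, looking along -z (the intrinsics and any distortion apply to the point x, -y, -z); pixel columns grow to the right and rows downward; lengths in m; the calibration is good to about 2 mm. A picture is of the moment at which its call begins. calibration takes no time and is no camera call.
- bot.finish_job(): hands the job in; it is judged then, once.
The state is a dict: "time": time; "q": joint angles; "joint_vel": joint speeds; "joint_torque": joint torques, N m; "tool_pos": TCP position; "tcp_rot": TCP orientation; "wrist_force": force on the tool from outside, world axes, zero at the start; "torque": the same for the moment, N m; "width": opening from 0.0 (shut) to 1.0 (fully open); "grip_force": force on a finger pad.
Only numpy, scipy, OpenCV 4.12 (cv2) and the standard library are available. Lean on these libraries where they do the work, as an engineer would, in place of code of your own. Each camera call takes 0.05 s, during which the arm holds its last target. There are 200 camera calls.

## Working session

There is one attempt and no reset: what is moved stays moved. The work goes in short steps, Python scripts to look and compute and a tool call to move; the robot and the scene stay as the last step left them, time stands still between calls to the robot, and variables do not carry over. Pictures are saved under pics/ and viewed, at most 10 in all, crops included, and the job is handed in when it is done.

Besides the shell and the picture viewer there is one more tool, called after ">>>" as name([rows], argument=value, ...), one row to a line, values as JSON. step_arm: Moves the arm, as the interface text tells. Its arguments: {"type":"object","properties":{"motion":{"type":"array","items":{"type":"array","items":{"type":"number"}}},"force":{"type":"number"}},"required":["motion"]}

```bash
mkdir -p pics
cat > h.py <<'E'
import numpy as np, cv2
from scipy.spatial.transform import Rotation as R
from workcell import bot
def cam(n):
    c=bot.calibration(n); o=np.array(c["origin"]); q=np.array(c["orientation"])
    M=q if q.shape==(3,3) else (R.from_rotvec(q).as_matrix() if q.size==3 else R.from_quat(q).as_matrix())
    return np.array(c["mtx"]),c["k1"],o,M
def rays(n,uv):
    K,k1,o,M=cam(n); uv=np.atleast_2d(np.float64(uv))
    d=(uv-[K[0,2],K[1,2]])/[K[0,0],K[1,1]]
    s=d.copy()
    for _ in range(20): s=d/(1+k1*(s**2).sum(1,keepdims=True))
    return o,np.c_[s[:,0],-s[:,1],-np.ones(len(s))]@M.T
def plane(n,uv,z):
    o,d=rays(n,uv); return o+d*((z-o[2])/d[:,2])[:,None]
def points(n,dep):
    h,w=dep.shape; v,u=np.mgrid[:h,:w]; o,d=rays(n,np.c_[u.ravel(),v.ravel()])
    return (o+d*dep.reshape(-1,1)).reshape(h,w,3)
def proj(n,P):
    K,k1,o,M=cam(n); p=(np.atleast_2d(P)-o)@M; s=np.c_[p[:,0],-p[:,1]]/-p[:,2:]
    s=s*(1+k1*(s**2).sum(1,keepdims=True)); return s*[K[0,0],K[1,1]]+[K[0,2],K[1,2]]
E
python3 - <<'E'
from h import *
for n in("side","top"):
    c=bot.calibration(n);print(n,c)
    p,d=bot.read_camera(n); np.savez(f"{n}0.npz",p=p,d=d); cv2.imwrite(f"pics/{n}0.png",p[...,::-1])
print(bot.read_state())
E
```

```text
side {'mtx': array([[426.10876388,   0.        , 284.14097376],
       [  0.        , 426.10876388, 213.82931804],
       [  0.        ,   0.        ,   1.        ]]), 'k1': -0.027661504097658027, 'origin': array([ 0.09567948, -0.58925369,  0.67039286]), 'orientation': array([ 0.87953571, -0.30741886, -0.58421667])}
top {'mtx': array([[389.39551627,   0.        , 275.01251482],
       [  0.        , 389.39551627, 207.52543871],
       [  0.        ,   0.        ,   1.        ]]), 'k1': 0.01070673679518741, 'origin': array([ 0.33300994, -0.00143838,  1.09440044]), 'orientation': array([ 0.13669721, -0.15356505, -1.5579806 ])}
{'time': 0.1, 'q': array([ 1.16508512e+00,  2.64708968e-01,  1.60526141e+00, -1.43137772e-06,
        1.27370887e+00, -3.68889349e-02]), 'joint_vel': array([ 1.96954057e-04, -1.68219401e-03, -3.17090018e-03, -3.20489492e-04,
        2.57274361e-03, -9.19857838e-05]), 'joint_torque': array([ 1.95609377e-04, -5.16704285e+01, -3.68591738e+01, -8.51860841e-05,
        6.19570681e-03, -1.87640921e-05]), 'tool_pos': array([0.2430777 , 0.62898922, 0.23005259]), 'tcp_rot': array([-0.5759819 , -3.08787466,  0.0031977 ]), 'wrist_force': array([ 0.5912203 , -0.63425312, -0.60074163]), 'torque': array([-0.04059114, -0.0467038 , -0.05065554]), 'grip_force': 0.0, 'width': 0.9999394314856708}
```

View pics/top0.png

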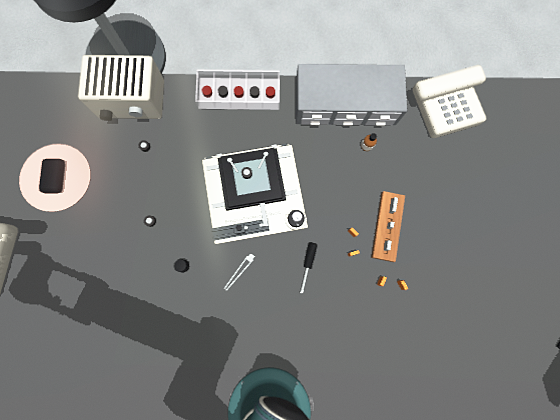

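View pics/side0.png

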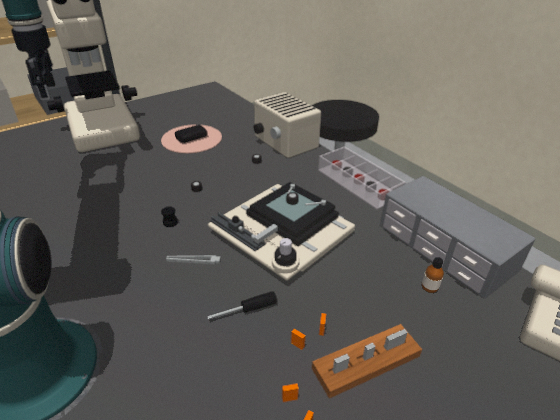

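The top view shows the stage at about (255,190), its coaxial knob at (296,217), and the case at (389,226). Three grey blocks stand in the case at (393,204), (391,225) and (388,246). The orange lookalikes at (353,231), (353,253), (382,281) and (403,284) are on the bench and are not meant. An enlarged crop next.

Run:
```python
from h import *
T=np.load("top0.npz");S=np.load("side0.npz")
def crop(p,x,y,w,h,W,H): return cv2.resize(p[y:y+h,x:x+w,::-1],(W,H),interpolation=cv2.INTER_CUBIC)
a=crop(T['p'],360,185,60,80,225,300); b=crop(S['p'],305,320,125,75,500,300)
c=crop(T['p'],195,140,120,110,327,300); d=crop(S['p'],205,175,155,105,443,300)
m=np.zeros((600,790,3),np.uint8); m[:300,:225]=a; m[:300,240:740]=b; m[300:,:327]=c; m[300:,340:783]=d
cv2.imwrite("pics/m1.png",m)
for n,D in(("top",T),("side",S)):
    P=points(n,D['d']); hsv=cv2.cvtColor(D['p'],cv2.COLOR_RGB2HSV)
    # case wood
    br=(hsv[...,0]<16)&(hsv[...,1]>120)&(P[...,2]>.012)&(P[...,2]<.03)
    k,l,s,cc=cv2.connectedComponentsWithStats(br.astype(np.uint8))
    i=1+s[1:,4].argmax(); q=P[l==i]; rect=cv2.minAreaRect((q[:,:2]*1000).astype(np.float32)); print(n,"case",rect,np.median(q[:,2]),cv2.boxPoints(rect))
    c0=np.array(rect[0])/1000
    g=(hsv[...,1]<60)&(P[...,2]>.036)&(P[...,2]<.056)&(np.hypot(P[...,0]-c0[0],P[...,1]-c0[1])<.1)
    k,l,s,cc=cv2.connectedComponentsWithStats(g.astype(np.uint8),connectivity=4)
    for i in range(1,k):
        if s[i,4]>4: q=P[l==i]; print("  blk",cc[i],s[i,4],q.mean(0),cv2.minAreaRect((q[:,:2]*1000).astype(np.float32)))
    kn=(P[...,2]>.085)&(P[...,2]<.1)&(D['d']>0)
    k,l,s,cc=cv2.connectedComponentsWithStats(kn.astype(np.uint8))
    for i in range(1,k):
        if 8<s[i,4]<300: print("  z85-100",cc[i],s[i,4],P[l==i].mean(0))
```

```text
top case ((485.4470520019531, -329.95538330078125), (62.32157516479492, 189.86790466308594), 78.72872161865234) 0.02255846087970592 [[ 386.2536  -341.9599 ]
 [ 572.4595  -379.07043]
 [ 584.6405  -317.95087]
 [ 398.43463 -280.84033]]
  blk [394.37313433 204.14925373] 67 [ 0.54134432 -0.33972163  0.04790245] ((541.178955078125, -340.5852355957031), (9.484419822692871, 40.50796890258789), 79.42637634277344)
  blk [391.34615385 224.38461538] 26 [ 0.48523873 -0.3288605   0.04734042] ((485.152587890625, -329.3856201171875), (8.296195030212402, 15.176039695739746), 78.09976959228516)
  blk [388.33333333 244.84444444] 45 [ 0.42947404 -0.31783678  0.0479638 ] ((429.9991760253906, -318.64447021484375), (9.112669944763184, 24.492578506469727), 79.70478057861328)
  z85-100 [130.17647059 100.52205882] 272 [0.8158688  0.38741109 0.0918144 ]
  z85-100 [299.          68.78947368] 19 [ 0.9134995  -0.07568127  0.09815067]
  z85-100 [309.10526316  66.        ] 19 [ 0.92197152 -0.10388321  0.09874476]
  z85-100 [344.5  64.7] 10 [ 0.9275927  -0.20304605  0.098019  ]
  z85-100 [362.64285714  67.28571429] 
[... 4823 characters left out ...]
1 0.09039232]
  z85-100 [129.47619048  93.28571429] 63 [0.52365409 0.88302903 0.09311068]
  z85-100 [ 94.80357143 102.68452381] 168 [0.39952475 0.87063199 0.09273611]
  z85-100 [ 55.64383562 105.90410959] 73 [0.28529595 0.91819656 0.09292537]
  z85-100 [292.50819672 194.98360656] 61 [0.61851469 0.06557693 0.08629591]
  z85-100 [285.64655172 243.1637931 ] 116 [ 0.49597881 -0.07100801  0.09358957]
  z85-100 [548.79166667 270.125     ] 24 [ 0.87599375 -0.43041584  0.08581073]
  z85-100 [543.77777778 273.16666667] 18 [ 0.85958788 -0.42868017  0.08566007]
  z85-100 [557.58333333 274.41666667] 12 [ 0.87852003 -0.4468703   0.0858461 ]
  z85-100 [553.2 278.3] 10 [ 0.86068259 -0.44694871  0.08596047]
```

View pics/m1.png

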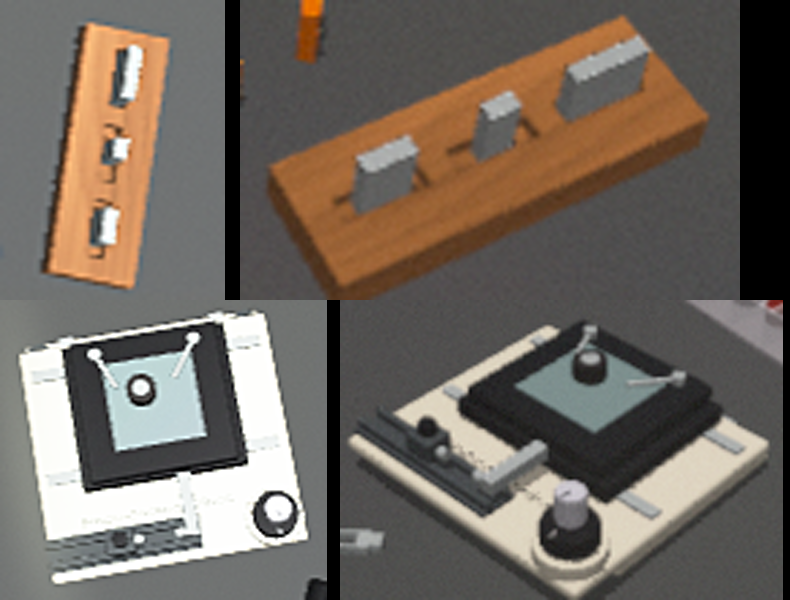

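Block25 is the nearest one: (388,245) in the top view and (341,360) in the side view. Its length of about 25 mm lies between the middle (16 mm) and far (40 mm) blocks, and it is steel. Now the stage geometry.

Run:
```python
from h import *
T=np.load("top0.npz");S=np.load("side0.npz")
for n,D in(("top",T),("side",S)):
    P=points(n,D['d']); v=D['p'].max(2)
    def rect(lo,hi,extra=True,nm=""):
        m=(P[...,2]>lo)&(P[...,2]<hi)&(abs(P[...,0]-.56)<.18)&(abs(P[...,1]-.03)<.18)&extra
        k,l,s,cc=cv2.connectedComponentsWithStats(m.astype(np.uint8))
        for i in 1+np.argsort(-s[1:,4])[:4]:
            if s[i,4]<6: continue
            q=P[l==i]; r=cv2.minAreaRect((q[:,:2]*1000).astype(np.float32))
            print(n,nm,s[i,4],cc[i].round(1),q.mean(0).round(4),np.round(r[0],1),np.round(r[1],1),round(r[2],2))
    rect(.027,.033,v>140,"Ytop"); rect(.063,.069,v<90,"Xtop"); rect(.039,.047,True,"lips"); rect(.05,.075,v>90,"anv"); rect(.090,.097,True,"knob")
    rect(.067,.075,v<130,"screw")
```

```text
top Ytop 1472 [279.8 199.3] [ 0.5568 -0.0259  0.0304] [539.1  -8.4] [170.7 349.8] 58.02
top Ytop 1313 [223.7 200.3] [0.5519 0.131  0.0304] [585.  110.9] [200.6 142. ] 10.81
top Ytop 14 [304.9 226.1] [ 0.4809 -0.0951  0.0304] [479.7 -95.2] [ 5.9 17.4] 44.55
top Xtop 1411 [251.6 178.1] [0.6068 0.0524 0.0664] [610.3  54.5] [144.6 152.6] 10.45
top Xtop 84 [294.6 219.5] [ 0.4936 -0.0644  0.0652] [496.5 -66. ] [43.7 38.1] 49.24
top Xtop 9 [300.1 211.9] [ 0.5145 -0.0794  0.0646] [514.6 -79.3] [15.  3.] 55.05
top lips 97 [295.3 221.7] [ 0.491  -0.0677  0.0439] [497.9 -69.1] [56.5 54.4] 59.88
top lips 61 [223.9 235.3] [0.4522 0.1257 0.0425] [452.2 125.5] [ 7.1 60.2] 10.3
top lips 61 [257.9 229.4] [0.469  0.0339 0.0431] [469.1  35.1] [ 7.4 63.7] 11.25
top lips 58 [222.1 228.2] [0.4715 0.1313 0.0426] [470.8 130.9] [ 9.6 60.6] 8.77
top anv 1034 [251.  176.3] [0.6111 0.0541 0.0679] [617.6  60.7] [109.3 105.6] 8.85
top anv 128 [263.8 215.4] [0.5052 0.0183 0.0581] [507.9  17.8] [62.9 21.7] 0.95
top anv 73 [240.3 227.7] [0.4708 0.0805 0.0616] [471.5  80.1] [25.4 34.4] 2.55
top anv 28 [301.2 219.7] [
[... 1541 characters left out ...]
[614.3  63.6] [108.2 120.6] 7.13
side anv 165 [264.2 232.4] [0.5033 0.0177 0.0581] [509.   22.7] [67.9 24.2] 9.39
side anv 18 [240.3 227.7] [0.4708 0.0664 0.0545] [471.   66.5] [ 7.8 11.2] 38.89
side anv 18 [284.4 252.8] [ 0.491  -0.0742  0.0718] [490.9 -73.5] [ 7.4 18.5] 28.95
side knob 89 [285.5 242.4] [ 0.4964 -0.0699  0.0947] [498.2 -69.1] [23.4 23.4] 20.67
side screw 947 [290.2 209.4] [0.5946 0.043  0.0684] [610.   52.9] [144.7 150. ] 10.9
side screw 198 [306.1 193.6] [0.6656 0.0712 0.0686] [665.   70.8] [31.1 92.2] 10.06
side screw 32 [235.2 218.7] [0.4677 0.0822 0.0718] [467.9  83.8] [11.1 16.3] 0.65
side screw 25 [285.6 253. ] [ 0.4931 -0.0756  0.0713] [493.2 -73.9] [ 9.1 23. ] 45.54
```

Run:
```python
from h import *
a=np.radians(10.4); ex=np.array([np.cos(a),np.sin(a)]); ey=np.array([-np.sin(a),np.cos(a)])
W=[]
for n in("top","side"):
    D=np.load(n+"0.npz"); P=points(n,D['d']).reshape(-1,3); C=D['p'].reshape(-1,3).max(1)
    x=P[:,:2]@ex; y=P[:,:2]@ey; z=P[:,2]
    t=np.array([.465,.08])
    L=(z>.0395)&(z<.0445)&(x>.45)&(x<.52)&(y>-.06)&(y<.12)
    L2=L&((y<-.02)|(y>.02))
    print(n,"lips x range hist"); h,e=np.histogram(x[L],np.arange(.45,.52,.002)); print([(round(b,3),k) for b,k in zip(e,h) if k])
    print(" lips y", np.percentile(y[L],[1,99]))
    for lo,hi in((.45,.49),):
        pass
    A=(z>.046)&(x>.462)&(x<.502)&(y>-.08)&(y<.06)
    h,e=np.histogram(y[A],np.arange(-.08,.06,.002)); print(" anvil y",[(round(b,3),k,round(z[A][(y[A]>=b)&(y[A]<b+.002)].max(),3)) for b,k in zip(e,h) if k])
    Kb=(z>.092)&(z<.097)&(np.hypot(P[:,0]-.4975,P[:,1]+.069)<.03); print(" knob",P[Kb].mean(0), "stage",x[Kb].mean(),y[Kb].mean())
D=np.load("top0.npz");
# enlarged anvil zones
S=np.load("side0.npz")
b=cv2.resize(S['p'][210:265,210:300,::-1],(792,484),interpolation=cv2.INTER_CUBIC)
for yy in np.arange(-.04,.05,.01):
    q=proj("side",np.r_[ex*.4745+ey*yy,.05])[0]; cv2.circle(b,(int((q[0]-210+.5)*8.8),int((q[1]-210+.5)*8.8)),2,(0,0,255),-1)
cv2.imwrite("pics/anv.png",b)
```

```text
top lips x range hist
[(np.float64(0.46), np.int64(1)), (np.float64(0.462), np.int64(2)), (np.float64(0.464), np.int64(29)), (np.float64(0.466), np.int64(23)), (np.float64(0.468), np.int64(20)), (np.float64(0.47), np.int64(14)), (np.float64(0.484), np.int64(21)), (np.float64(0.486), np.int64(22)), (np.float64(0.488), np.int64(20)), (np.float64(0.49), np.int64(16))]
 lips y [-0.05841812  0.07194626]
 anvil y [(np.float64(-0.08), np.int64(6), np.float64(0.062)), (np.float64(-0.078), np.int64(9), np.float64(0.061)), (np.float64(-0.076), np.int64(9), np.float64(0.06)), (np.float64(-0.074), np.int64(9), np.float64(0.06)), (np.float64(-0.072), np.int64(8), np.float64(0.063)), (np.float64(-0.07), np.int64(10), np.float64(0.062)), (np.float64(-0.068), np.int64(5), np.float64(0.057)), (np.float64(-0.066), np.int64(2), np.float64(0.058)), (np.float64(-0.064), np.int64(2), np.float64(0.053)), (np.float64(-0.062), np.int64(4), np.float64(0.056)), (np.float64(-0.06), np.int64(4), np.float64(0.058)), (np.float64(-0.05), np.int64(1), np.float64(0.046)), (np.float64(-0.042), np.int64(1), np.float64(
[... 2922 characters left out ...]
2), np.float64(0.076)), (np.float64(-0.006), np.int64(14), np.float64(0.075)), (np.float64(-0.004), np.int64(13), np.float64(0.075)), (np.float64(-0.002), np.int64(8), np.float64(0.074)), (np.float64(0.0), np.int64(12), np.float64(0.076)), (np.float64(0.002), np.int64(7), np.float64(0.074)), (np.float64(0.004), np.int64(10), np.float64(0.073)), (np.float64(0.006), np.int64(3), np.float64(0.064)), (np.float64(0.008), np.int64(5), np.float64(0.063)), (np.float64(0.01), np.int64(5), np.float64(0.063)), (np.float64(0.012), np.int64(2), np.float64(0.062)), (np.float64(0.022), np.int64(1), np.float64(0.046))]
 knob [ 0.49679611 -0.06936322  0.09509321] stage 0.4761130889355572 -0.15790489444425224
```

View pics/anv.png

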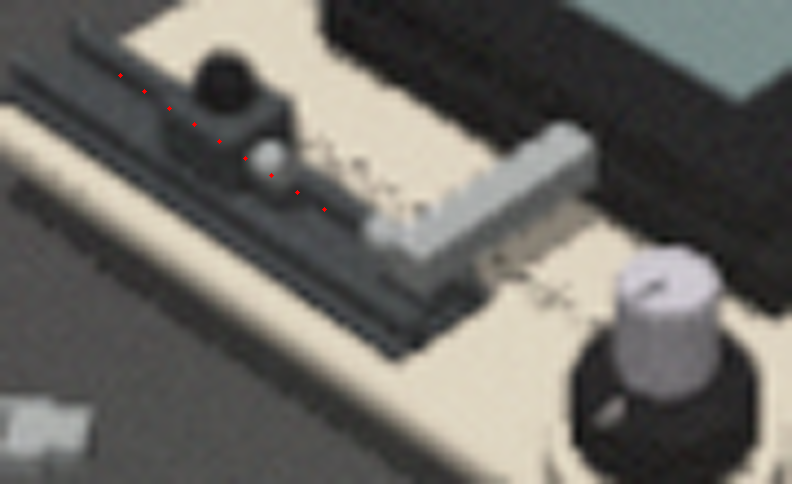

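The crop shows the moving anvil face at about (370,230) on the bracket, the fixed anvil ball/face at (285,160), and the knob top at (670,265). The gap is about 32 mm. Next I'll compute the approach move.

```bash
cat >> h.py <<'E'
def go(x,y,z,yaw):
    "shift in tool axes (cm) and twist (deg) to bring TCP to x,y,z with tool y at yaw deg"
    s=bot.read_state(); M=R.from_rotvec(s["tcp_rot"]).as_matrix()
    d=M.T@(np.array([x,y,z])-s["tool_pos"])*100
    now=np.degrees(np.arctan2(M[1,1],M[0,1])); print("t",s["time"],"tcp",s["tool_pos"].round(4),"yaw",now.round(2),"tilt",M[:,2].round(4),"q",s["q"].round(2),"-> d",d.round(2),"twist",round((now-yaw+90)%180-90,2))
E
python3 - <<'E'
from h import *
go(.5,.15,.23,78.7); go(.429,-.3185,.12,78.7)
E
```

```text
t 0.1 tcp [0.2431 0.629  0.2301] yaw 68.87 tilt [-8.0e-04 -1.9e-03 -1.0e+00] q [ 1.17  0.26  1.61 -0.    1.27 -0.04] -> d [-41.23 -35.42   0.08] twist -9.83
t 0.1 tcp [0.2431 0.629  0.2301] yaw 68.87 tilt [-8.0e-04 -1.9e-03 -1.0e+00] q [ 1.17  0.26  1.61 -0.    1.27 -0.04] -> d [-51.5  -81.65  11.17] twist -9.83
```

>>> step_arm([
  [4,-41.2,-35.4,0,-9.8],
  [4,-41.2,-35.4,0,-9.8],
  [4,-41.2,-35.4,0,-9.8],
  [4,-41.2,-35.4,0,-9.8],
  [4,-41.2,-35.4,0,-9.8],
  [4,-41.2,-35.4,0,-9.8],
  [4,-41.2,-35.4,0,-9.8],
  [4,-41.2,-35.4,0,-9.8],
  [4,-41.2,-35.4,0,-9.8],
  [4,-51.5,-81.6,11.2,-9.8],
  [4,-51.5,-81.6,11.2,-9.8],
  [4,-51.5,-81.6,11.2,-9.8],
  [4,-51.5,-81.6,11.2,-9.8],
  [4,-51.5,-81.6,11.2,-9.8],
  [4,-51.5,-81.6,11.2,-9.8],
  [4,-51.5,-81.6,11.2,-9.8],
  [4,-51.5,-81.6,11.2,-9.8],
  [4,-51.5,-81.6,11.2,-9.8],
  [4,-51.5,-81.6,11.2,-9.8],
  [4,-51.5,-81.6,11.2,-9.8],
], force=30)

```text
time: 2.1
tool_pos: [0.4293, -0.3072, 0.121]
tcp_rot: [-0.311, -3.126, -0.001]
wrist_force: [0.8, 0.3, -0.2]
width: 0.472
grip_force: 0.0
```

Run:
```python
from h import *
go(.429,-.3185,.027,78.7)
p,d=bot.read_camera("side"); cv2.imwrite("pics/s2.png",cv2.resize(p[230:400,250:450,::-1],(800,680))[:600])
```

```text
t 2.1 tcp [ 0.4293 -0.3072  0.121 ] yaw 78.64 tilt [-1.e-04  3.e-04 -1.e+00] q [-0.67  0.08  2.03  0.    1.03 -2.04] -> d [-0.19 -1.12  9.4 ] twist -0.06
```

View pics/s2.png

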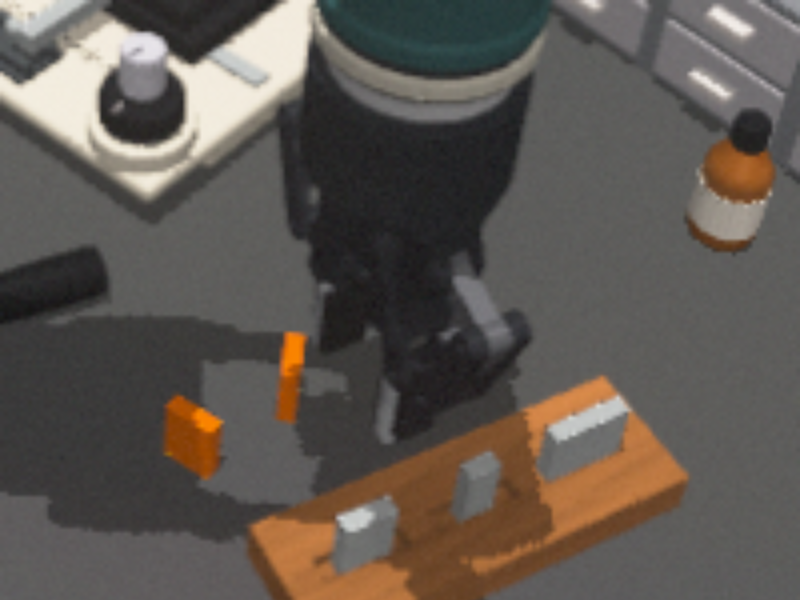

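The view shows the open gripper still short of the case. Block25 is at crop (365,535), with block16 and block40 beyond it. I'll settle the arm and re-measure.

>>> step_arm([
  [4,0,0,0,0],
  [4,0,0,0,0],
  [4,0,0,0,0],
])

```text
time: 2.45
tool_pos: [0.4301, -0.304, 0.1217]
tcp_rot: [-0.308, -3.126, -0.001]
wrist_force: [0.6, 1.2, -0.6]
width: 0.467
grip_force: 0.0
```

Run:
```python
from h import *
go(.429,-.3185,.027,78.7)
```

```text
t 2.45 tcp [ 0.4301 -0.304   0.1217] yaw 78.73 tilt [-3.e-04  6.e-04 -1.e+00] q [-0.66  0.08  2.03  0.    1.03 -2.04] -> d [-0.18 -1.45  9.46] twist 0.03
```

>>> step_arm([
  [4,-0.2,-1.4,2,0],
  [4,-0.2,-1.4,5,0],
  [4,-0.2,-1.4,7.5,0],
  [4,-0.2,-1.4,9,0],
  [4,-0.2,-1.4,9.5,0],
  [4,-0.2,-1.4,9.5,0],
  [4,-0.2,-1.4,9.5,0],
])

```text
time: 3.15
tool_pos: [0.4304, -0.3198, 0.0279]
tcp_rot: [0.309, 3.125, -0.002]
wrist_force: [1.4, 0.2, -0.1]
width: 0.466
grip_force: 0.0
```

>>> step_arm([
  [2,0,0,0,0],
  [1.5,0,0,0,0],
  [0,0,0,0,0],
  [0,0,0,0,0],
  [0,0,0,0,0],
  [0,0,0,0,0],
  [0,0,0,0,0],
  [0,0,0,0,0],
], force=30)

```text
time: 3.95
tool_pos: [0.43, -0.3197, 0.0276]
tcp_rot: [0.31, 3.125, -0.0]
wrist_force: [0.9, 2.4, 5.8]
width: 0.098
grip_force: 33.6
```

Run:
```python
from h import *
go(.4769,.0453,.115,10.4)
```

```text
t 3.95 tcp [ 0.43   -0.3197  0.0276] yaw 78.66 tilt [ 1.3e-03 -4.0e-04 -1.0e+00] q [-0.69  0.22  2.08  0.    0.85 -2.06] -> d [ 2.57 36.71 -8.75] twist 68.26
```

>>> step_arm([
  [0,0,0,-4,0],
  [0,0,0,-8,0],
  [0,0,0,-13,0],
  [0,0.5,4,-14,8],
  [0,1,8,-14,16],
  [0,1.3,12,-14,24],
  [0,1.6,16,-14,32],
  [0,1.8,20,-14,40],
  [0,2,24,-14,48],
  [0,2.2,28,-14,56],
  [0,2.4,32,-14,64],
  [0,2.6,36.7,-14,68.3],
  [0,2.6,36.7,-12,68.3],
  [0,2.6,36.7,-9,68.3],
  [0,2.6,36.7,-8.8,68.3],
  [0,2.6,36.7,-8.8,68.3],
  [0,2.6,36.7,-8.8,68.3],
])

```text
time: 5.65
tool_pos: [0.4767, 0.045, 0.1157]
tcp_rot: [2.012, 2.411, 0.001]
wrist_force: [0.7, 0.1, -1.4]
width: 0.102
grip_force: 32.6
```

Run:
```python
from h import *
go(.4769,.0453,.0476,10.4)
a=np.radians(10.4); ex=np.array([np.cos(a),np.sin(a)]); ey=np.array([-np.sin(a),np.cos(a)])
p,d=bot.read_camera("side"); np.savez("s3.npz",p=p,d=d)
pt,dt=bot.read_camera("top"); np.savez("t3.npz",p=pt,d=dt)
m=np.zeros((600,800,3),np.uint8); m[:]=cv2.resize(p[195:270,200:300,::-1],(800,600),interpolation=cv2.INTER_CUBIC)
cv2.imwrite("pics/s3.png",m)
P=points("side",d).reshape(-1,3); x=P[:,:2]@ex; y=P[:,:2]@ey
s=bot.read_state(); c=s["tool_pos"]; cx=c[:2]@ex; cy=c[:2]@ey; print("tcp stage",cx,cy)
v=(P[:,2]>c[2]-.012)&(P[:,2]<c[2]-.002)&(abs(x-cx)<.03)&(abs(y-cy)<.03)
print(v.sum(),"x",np.percentile(x[v],[2,10,50,90,98]),"y",np.percentile(y[v],[2,10,50,90,98]))
```

```text
t 5.65 tcp [0.4767 0.045  0.1157] yaw 10.32 tilt [ 1.4e-03 -1.0e-04 -1.0e+00] q [ 0.04 -0.    2.13 -0.    1.01 -0.14] -> d [0.02 0.01 6.81] twist -0.08
tcp stage 0.4775018882223462 -0.0418315256274856
30 x [0.47206728 0.47248775 0.47375498 0.47889996 0.48201885] y [-0.05457471 -0.05395645 -0.04926235 -0.03476055 -0.03043358]
```

View pics/s3.png

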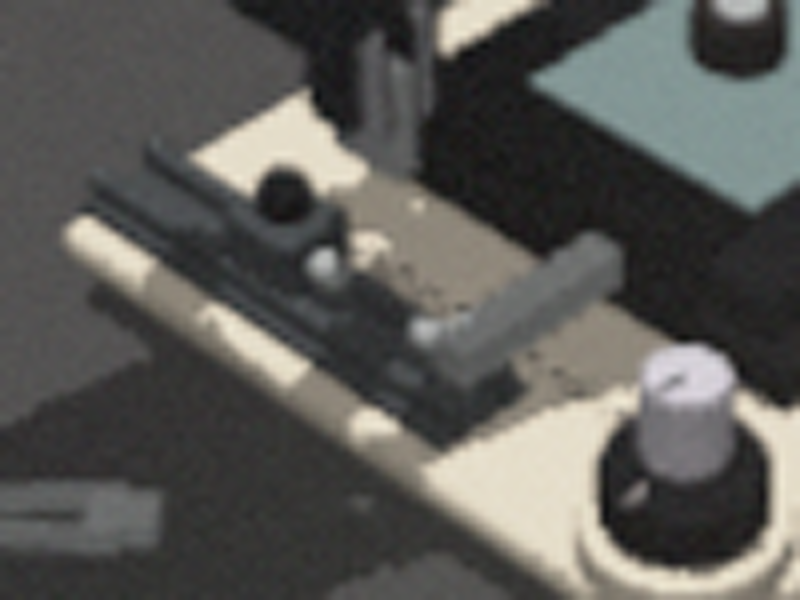

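The side view shows block25 hanging upright in the fingers at crop (390,120), above and behind the trough. The fixed anvil is at (325,265) and the moving anvil at (425,330). In the side camera's frame the block centre needs about +1 mm along stage y.

>>> step_arm([
  [0,0.1,0,0,0],
  [0,0.1,0,2,0],
  [0,0.1,0,4,0],
  [0,0.1,0,5,0],
  [0,0.1,0,5.3,0],
  [0,0.1,0,5.3,0],
  [0,0.1,0,5.3,0],
])

```text
time: 6.45
tool_pos: [0.4766, 0.0465, 0.0626]
tcp_rot: [2.011, 2.412, 0.002]
wrist_force: [-0.3, -0.2, -1.8]
width: 0.099
grip_force: 32.7
```

Run:
```python
from h import *
go(.4769,.0453,.0476,10.4)
p,d=bot.read_camera("side"); pt,dt=bot.read_camera("top")
m=np.zeros((600,800,3),np.uint8); m[:,:500]=cv2.resize(p[205:265,215:265,::-1],(500,600),interpolation=cv2.INTER_CUBIC)
m[:,500:]=cv2.resize(pt[200:260,235:265,::-1],(300,600),interpolation=cv2.INTER_CUBIC)
cv2.imwrite("pics/s4.png",m)
```

```text
t 6.45 tcp [0.4766 0.0465 0.0626] yaw 10.37 tilt [ 1.5e-03  1.0e-04 -1.0e+00] q [ 0.05  0.07  2.17 -0.    0.9  -0.14] -> d [-0.12  0.01  1.5 ] twist -0.03
```

View pics/s4.png

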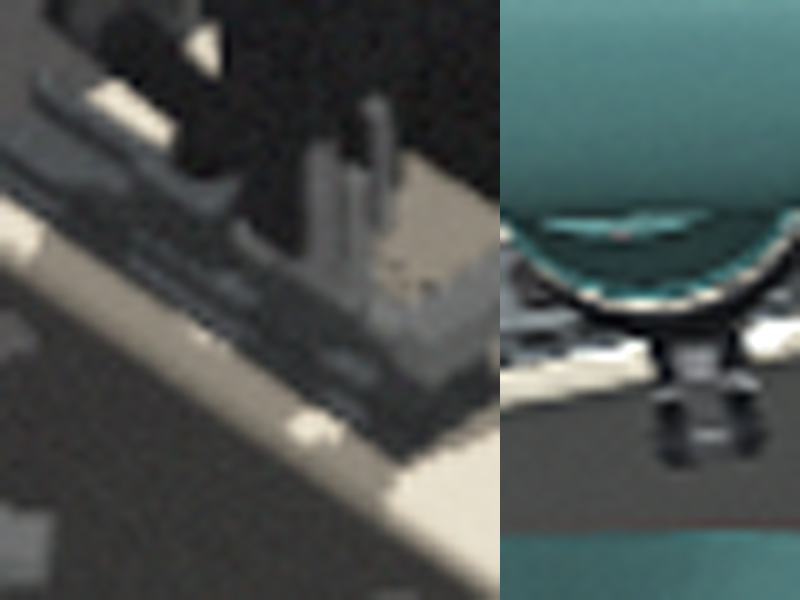

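The side crop shows the block's end face at (345,240), just above the trough line between the fixed anvil (245,240) and the moving anvil (375,310). Now lowering gently.

>>> step_arm([
  [0,0,0,0.4,0],
  [0,0,0,0.7,0],
  [0,0,0,0.9,0],
  [0,0,0,1.0,0],
  [0,0,0,1.0,0],
])

```text
time: 7.05
tool_pos: [0.4754, 0.0465, 0.0514]
tcp_rot: [-2.011, -2.413, 0.001]
wrist_force: [-0.5, -0.1, -1.2]
width: 0.096
grip_force: 32.7
```

>>> step_arm([
  [0,0,0,0.2,0],
  [0,0,0,0.3,0],
  [0,0,0,0.4,0],
  [0,0,0,0.45,0],
  [0,0,0,0.45,0],
])

```text
time: 7.55
tool_pos: [0.4759, 0.0465, 0.0475]
tcp_rot: [2.012, 2.413, 0.0]
wrist_force: [-2.0, 0.3, 3.4]
width: 0.097
grip_force: 33.1
```

Bottom contact at the expected height, with the block already below the lips. Releasing.

>>> step_arm([
  [1.5,0,0,0,0],
  [2.5,0,0,0,0],
  [3.5,0,0,0,0],
  [3.5,0,0,0,0],
  [3.5,0,0,0,0],
  [3.5,0,0,0,0],
  [3.5,0,0,-2,0],
  [3.5,0,0,-6,0],
  [3.5,0,0,-10,0],
  [3.5,0,0,-10,0],
  [3.5,0,0,-10,0],
])

```text
time: 8.65
tool_pos: [0.4769, 0.0465, 0.1487]
tcp_rot: [2.01, 2.411, 0.004]
wrist_force: [1.0, 0.3, -0.5]
width: 0.412
grip_force: 0.0
```

Run:
```python
from h import *
go(.4975,-.0690,.071,10.4)
a=np.radians(10.4); ex=np.array([np.cos(a),np.sin(a)]); ey=np.array([-np.sin(a),np.cos(a)])
p,d=bot.read_camera("side"); cv2.imwrite("pics/s5.png",cv2.resize(p[205:265,215:295,::-1],(800,600),interpolation=cv2.INTER_CUBIC))
P=points("side",d).reshape(-1,3); x=P[:,:2]@ex; y=P[:,:2]@ey
v=(P[:,2]>.0665)&(P[:,2]<.073)&(abs(x-.477)<.02)&(abs(y+.041)<.02)
print(v.sum(),P[v,2].mean(),"x",np.percentile(x[v],[2,50,98]),"y",np.percentile(y[v],[2,50,98]))
```

```text
t 8.65 tcp [0.4769 0.0465 0.1487] yaw 10.37 tilt [ 3.4e-03  1.0e-04 -1.0e+00] q [ 0.05 -0.04  2.1  -0.    1.08 -0.14] -> d [-11.73  -0.08   7.77] twist -0.03
41 0.06997297993983427 x [0.47186511 0.47486161 0.48078038] y [-0.05346324 -0.04035499 -0.02845749]
```

View pics/s5.png

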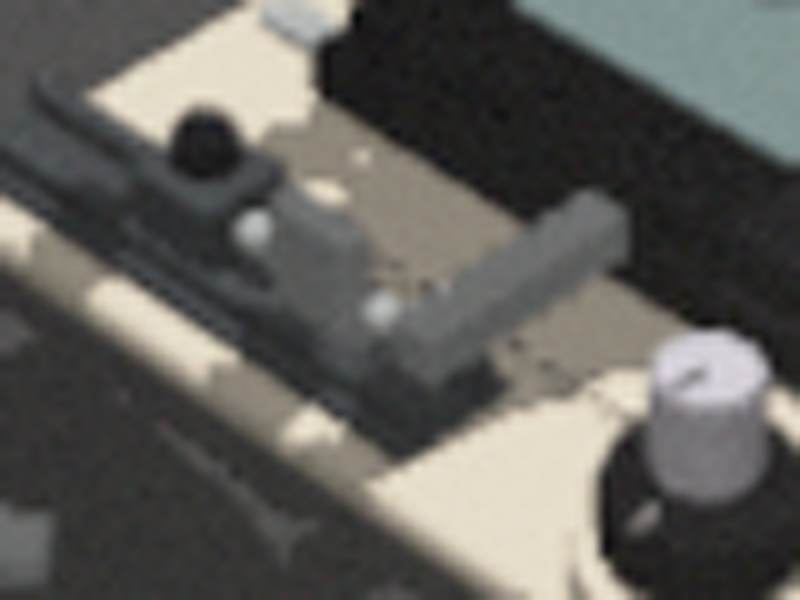

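Block25 stands upright in the trough at crop (320,250), between the anvil tips at (255,230) and (380,310). Its top is at z = 0.070. On to the knob at (710,360).

>>> step_arm([
  [4,-4,-0.1,0,0],
  [4,-8,-0.1,0,0],
  [4,-11.7,-0.1,0,0],
  [4,-11.7,-0.1,1,0],
  [4,-11.7,-0.1,3,0],
  [4,-11.7,-0.1,5,0],
  [4,-11.7,-0.1,7,0],
  [4,-11.7,-0.1,7.8,0],
  [4,-11.7,-0.1,7.8,0],
  [4,-11.7,-0.1,7.8,0],
])

```text
time: 9.7
tool_pos: [0.4956, -0.0684, 0.0689]
tcp_rot: [-2.011, -2.413, 0.001]
wrist_force: [0.7, 0.4, -0.1]
width: 0.469
grip_force: 0.0
```

>>> step_arm([
  [3,0,0,0,0],
  [2.6,0,0,0,0],
  [2,0,0,0,0],
  [2,0,0,0,0],
  [2,0,0,0,0],
  [2,0,0,0,0],
], force=30)

```text
time: 10.3
tool_pos: [0.4982, -0.0687, 0.0708]
tcp_rot: [2.009, 2.41, 0.005]
wrist_force: [4.9, 2.9, 1.1]
width: 0.268
grip_force: 30.3
```

Run:
```python
from h import *
go(.4975,-.0690,.071,10.4); s=bot.read_state(); print(s["wrist_force"],s["torque"],s["width"],s["grip_force"])
```

```text
t 10.3 tcp [ 0.4982 -0.0687  0.0708] yaw 10.35 tilt [ 0.005  0.    -1.   ] q [-0.19  0.1   2.12  0.    0.92 -0.37] -> d [-0.02 -0.08 -0.03] twist -0.05
[4.8530222  2.93932236 1.0966736 ] [ 0.48049646 -0.67565681  0.0245054 ] 0.2676059052806446 30.278650224208832
```

>>> step_arm([
  [2,0,0.2,0,0],
  [2,0,0.2,0,3],
  [2,0,0.2,0,7],
  [2,0,0.2,0,11],
  [2,0,0.2,0,15],
  [2,0,0.2,0,19],
  [2,0,0.2,0,23],
  [2,0,0.2,0,27],
  [2,0,0.2,0,30],
  [2,0,0.2,0,30],
  [2,0,0.2,0,30],
])

```text
time: 11.4
tool_pos: [0.4976, -0.0686, 0.0706]
tcp_rot: [-2.568, -1.81, 0.001]
wrist_force: [-3.5, 1.0, 8.2]
width: 0.267
grip_force: 31.1
```

```bash
cat > m.py <<'E'
from h import *
go(.4975,-.0690,.071,10.4); s=bot.read_state(); print(s["wrist_force"].round(2),s["torque"].round(4),s["width"].round(3),s["grip_force"].round(1),"tau6",s["joint_torque"][5].round(4))
a=np.radians(10.4); ex=np.array([np.cos(a),np.sin(a)]); ey=np.array([-np.sin(a),np.cos(a)])
p,d=bot.read_camera("side"); P=points("side",d).reshape(-1,3); x=P[:,:2]@ex; y=P[:,:2]@ey; z=P[:,2]
v=(z>.0665)&(z<.073)&(abs(x-.477)<.02)&(abs(y+.038)<.02); print("blk y",np.percentile(y[v],[2,98]))
# bracket mid y between trough and carriage
b=(z>.054)&(z<.066)&(x>.500)&(x<.525)&(y>-.12)&(y<-.03); print("bracket y",np.percentile(y[b],[5,50,95]),b.sum())
# lower ring mark: bright pixels on ring top
c=(abs(z-.064)<.004)&(np.hypot(P[:,0]-.4975,P[:,1]+.069)<.026)&(np.hypot(P[:,0]-.4975,P[:,1]+.069)>.013)&(p.reshape(-1,3).max(1)>110); print("mark",P[c].mean(0).round(4) if c.any() else None,c.sum())
E
python3 m.py
python3 - <<'E'
from h import *
D=np.load("side0.npz"); p,d=D['p'],D['d']
a=np.radians(10.4); ex=np.array([np.cos(a),np.sin(a)]); ey=np.array([-np.sin(a),np.cos(a)])
P=points("side",d).reshape(-1,3); x=P[:,:2]@ex; y=P[:,:2]@ey; z=P[:,2]
b=(z>.054)&(z<.066)&(x>.500)&(x<.525)&(y>-.12)&(y<-.03); print("initial bracket y",np.percentile(y[b],[5,50,95]),b.sum())
c=(abs(z-.064)<.004)&(np.hypot(P[:,0]-.4975,P[:,1]+.069)<.026)&(np.hypot(P[:,0]-.4975,P[:,1]+.069)>.013)&(p.reshape(-1,3).max(1)>110); print("mark",P[c].mean(0).round(4),c.sum())
E
```

```text
t 11.4 tcp [ 0.4976 -0.0686  0.0706] yaw -19.64 tilt [-6.e-04 -2.e-04 -1.e+00] q [-0.19  0.1   2.12 -0.    0.92  0.16] -> d [-0.05  0.   -0.04] twist -30.04
initial bracket y [-0.08015531 -0.07523324 -0.06757115] 55
mark [ 0.5142 -0.0755  0.0655] 14Traceback (most recent call last):
  File "m.py", line 2, in <module>
    go(.4975,-.0690,.071,10.4); s=bot.read_state(); print(s["wrist_force"].round(2),s["torque"].round(4),s["width"].round(3),s["grip_force"].round(1),"tau6",s["joint_torque"][5].round(4))
                                                                                                         ^^^^^^^^^^^^^^^^
AttributeError: 'float' object has no attribute 'round'
```

```bash
sed -i 's/s\["width"\].round(3),s\["grip_force"\].round(1)/s["width"],s["grip_force"]/' m.py; python3 m.py
```

```text
t 11.4 tcp [ 0.4976 -0.0686  0.0706] yaw -19.64 tilt [-6.e-04 -2.e-04 -1.e+00] q [-0.19  0.1   2.12 -0.    0.92  0.16] -> d [-0.05  0.   -0.04] twist -30.04
[-3.54  0.97  8.19] [ 0.1775  0.5397 -0.0366] 0.2665795128987534 31.086097955703735 tau6 -0.042
blk y [-0.05271714 -0.02825343]
bracket y [-0.0770982  -0.07259328 -0.06425898] 21
mark [ 0.5175 -0.0792  0.0666] 1
```

The carriage follows the knob: 3 mm for 30°, and the ring has not been touched.

>>> step_arm([
  [2,0,0,-0.1,3],
  [2,0,0,-0.1,6],
  [2,0,0,-0.1,10],
  [2,0,0,-0.1,13],
  [2,0,0,-0.1,16],
  [2,0,0,-0.1,19],
])

```text
time: 12.05
tool_pos: [0.4972, -0.0683, 0.0707]
tcp_rot: [-2.832, -1.358, 0.002]
wrist_force: [-1.2, 1.8, 3.2]
width: 0.27
grip_force: 30.5
```

```bash
python3 m.py; sed '/^a=/,$d' m.py > r.py
```

```text
t 12.05 tcp [ 0.4972 -0.0683  0.0707] yaw -38.75 tilt [-1.3e-03  1.0e-04 -1.0e+00] q [-0.19  0.1   2.12 -0.    0.92  0.49] -> d [-0.03  0.06 -0.03] twist -49.15
[-1.17  1.81  3.15] [0.2465 0.1816 0.0409] 0.27012478859528855 30.539098978042603 tau6 -0.4766
blk y [-0.05241857 -0.02819809]
bracket y [-0.07077934 -0.07077934 -0.07077934] 1
mark [ 0.4799 -0.0704  0.0661] 1
```

```bash
cat > tq.py <<'E'
from h import *
t=[];y=[]
for _ in range(8):
    bot.read_camera("side"); s=bot.read_state(); t.append(s["torque"][2]); M=R.from_rotvec(s["tcp_rot"]).as_matrix(); y.append(np.degrees(np.arctan2(M[1,1],M[0,1])))
print("t",s["time"],"tz",np.mean(t).round(4),"sd",np.std(t).round(4),"yaw",np.mean(y).round(3),np.std(y).round(3),"F",s["wrist_force"].round(1))
E
python3 tq.py
```

```text
t 12.5 tz -0.0568 sd 0.0326 yaw -38.573 0.027 F [-2.7  0.8  6. ]
```

>>> step_arm([
  [2,0,0,0,1],
  [2,0,0,0,2],
  [2,0,0,0,3],
  [2,0,0,0,4],
])

```text
time: 12.9
tool_pos: [0.4972, -0.0683, 0.0707]
tcp_rot: [-2.876, -1.263, 0.002]
wrist_force: [-2.4, 2.0, 6.0]
width: 0.267
grip_force: 30.8
```

```bash
python3 tq.py
```

```text
t 13.3 tz -0.0124 sd 0.0429 yaw -42.565 0.024 F [-1.2  2.7  6.6]
```

>>> step_arm([
  [2,0,0,0,1],
  [2,0,0,0,2],
  [2,0,0,0,3],
])

```text
time: 13.6
tool_pos: [0.4971, -0.0682, 0.0707]
tcp_rot: [-2.908, -1.187, 0.002]
wrist_force: [-2.2, 2.1, 6.4]
width: 0.268
grip_force: 30.8
```

```bash
python3 tq.py
```

```text
t 14.0 tz -0.022 sd 0.0302 yaw -45.567 0.023 F [-2.2  1.7  6. ]
```

>>> step_arm([
  [2,0,0,0,1],
  [2,0,0,0,2],
  [2,0,0,0,3],
])

```text
time: 14.3
tool_pos: [0.4971, -0.0682, 0.0707]
tcp_rot: [-2.938, -1.111, 0.002]
wrist_force: [-3.6, 2.6, 6.1]
width: 0.267
grip_force: 30.8
```

```bash
python3 tq.py; python3 m.py|tail -3
```

```text
t 14.7 tz -0.0151 sd 0.0239 yaw -48.567 0.023 F [-4.2  2.   6.9]
blk y [-0.05123899 -0.0272066 ]
bracket y [-0.06331409 -0.06331409 -0.06331409] 1
mark [ 0.481  -0.0618  0.066 ] 2
```

>>> step_arm([
  [2,0,0,0,0.5],
  [2,0,0,0,1],
  [2,0,0,0,1.5],
])

```text
time: 15.05
tool_pos: [0.4971, -0.0682, 0.0707]
tcp_rot: [-2.952, -1.073, 0.002]
wrist_force: [-3.1, 3.0, 6.5]
width: 0.263
grip_force: 30.8
```

```bash
python3 tq.py
```

```text
t 15.45 tz -0.0161 sd 0.0226 yaw -50.059 0.011 F [-2.9  1.8  6.8]
```

>>> step_arm([
  [2,0,0,0,0.5],
  [2,0,0,0,1],
  [2,0,0,0,1.5],
])

```text
time: 15.75
tool_pos: [0.497, -0.0681, 0.0707]
tcp_rot: [-2.966, -1.034, 0.002]
wrist_force: [-2.4, 1.3, 6.9]
width: 0.268
grip_force: 30.8
```

```bash
python3 tq.py
```

```text
t 16.15 tz -0.0012 sd 0.0308 yaw -51.558 0.012 F [-2.8  2.3  6.2]
```

>>> step_arm([
  [2,0,0,0,0.5],
  [2,0,0,0,1],
])

```text
time: 16.35
tool_pos: [0.497, -0.0681, 0.0707]
tcp_rot: [-2.974, -1.008, 0.002]
wrist_force: [-3.2, 2.2, 6.8]
width: 0.268
grip_force: 30.8
```

```bash
sed -i 's/range(8)/range(10)/' tq.py; python3 tq.py
```

```text
t 16.85 tz -0.0039 sd 0.0239 yaw -52.557 0.01 F [-2.3  2.5  6.8]
```

>>> step_arm([
  [2,0,0,0,0.5],
  [2,0,0,0,1],
])

```text
time: 17.05
tool_pos: [0.497, -0.0681, 0.0707]
tcp_rot: [-2.983, -0.982, 0.002]
wrist_force: [-2.9, 2.1, 7.2]
width: 0.267
grip_force: 30.8
```

```bash
python3 tq.py
```

```text
t 17.55 tz 0.0107 sd 0.0287 yaw -53.558 0.011 F [-3.4  3.4  7.1]
```

>>> step_arm([
  [2,0,0,0,0.5],
  [2,0,0,0,1],
])

```text
time: 17.75
tool_pos: [0.497, -0.0681, 0.0707]
tcp_rot: [-2.992, -0.956, 0.002]
wrist_force: [-3.7, 2.8, 7.4]
width: 0.27
grip_force: 30.8
```

```bash
python3 tq.py; python3 m.py|tail -3|head -2
```

```text
t 18.25 tz -0.0001 sd 0.0286 yaw -54.558 0.01 F [-3.5  2.   6.5]
blk y [-0.05032559 -0.0250636 ]
bracket y [-0.07216514 -0.06446328 -0.06067832] 4
```

>>> step_arm([
  [2,0,0,0,0.5],
  [2,0,0,0,1],
])

```text
time: 18.5
tool_pos: [0.497, -0.0681, 0.0706]
tcp_rot: [-3.0, -0.93, 0.003]
wrist_force: [-3.0, 2.0, 6.6]
width: 0.267
grip_force: 30.8
```

```bash
python3 tq.py
```

```text
t 19.0 tz 0.0079 sd 0.0266 yaw -55.559 0.01 F [-3.7  2.9  6.7]
```

>>> step_arm([
  [2,0,0,0,0.5],
  [2,0,0,0,1],
])

```text
time: 19.2
tool_pos: [0.497, -0.068, 0.0707]
tcp_rot: [-3.008, -0.903, 0.003]
wrist_force: [-3.3, 3.0, 6.1]
width: 0.265
grip_force: 30.9
```

```bash
python3 tq.py
```

```text
t 19.7 tz -0.0005 sd 0.0305 yaw -56.559 0.01 F [-3.6  1.9  6.6]
```

>>> step_arm([
  [2,0,0,0,0.5],
  [2,0,0,0,1],
])

```text
time: 19.9
tool_pos: [0.497, -0.068, 0.0707]
tcp_rot: [-3.015, -0.877, 0.003]
wrist_force: [-3.8, 2.5, 7.3]
width: 0.268
grip_force: 30.9
```

```bash
python3 tq.py
```

```text
t 20.4 tz -0.0036 sd 0.0264 yaw -57.56 0.01 F [-3.8  2.7  6.7]
```

>>> step_arm([
  [2,0,0,0,0.5],
  [2,0,0,0,1],
])

```text
time: 20.6
tool_pos: [0.497, -0.068, 0.0707]
tcp_rot: [-3.023, -0.851, 0.003]
wrist_force: [-2.5, 3.7, 7.1]
width: 0.267
grip_force: 30.9
```

```bash
python3 tq.py
```

```text
t 21.1 tz 0.0051 sd 0.0288 yaw -58.561 0.01 F [-3.2  3.7  7.8]
```

>>> step_arm([
  [2,0,0,0,0.5],
  [2,0,0,0,1],
])

```text
time: 21.3
tool_pos: [0.4969, -0.068, 0.0707]
tcp_rot: [-3.03, -0.824, 0.003]
wrist_force: [-3.0, 2.6, 6.7]
width: 0.262
grip_force: 30.9
```

```bash
python3 tq.py
```

```text
t 21.8 tz 0.0099 sd 0.0219 yaw -59.561 0.01 F [-3.2  2.3  7. ]
```

>>> step_arm([
  [2,0,0,0,0.5],
  [2,0,0,0,1],
])

```text
time: 22.0
tool_pos: [0.4969, -0.068, 0.0707]
tcp_rot: [-3.037, -0.798, 0.003]
wrist_force: [-3.0, 2.4, 6.6]
width: 0.267
grip_force: 30.9
```

```bash
python3 tq.py
```

```text
t 22.5 tz -0.0077 sd 0.0303 yaw -60.561 0.01 F [-2.9  2.7  6.5]
```

```bash
cat > tq.py <<'E'
from h import *
import sys
a=np.radians(10.4); ex=np.array([np.cos(a),np.sin(a)]); ey=np.array([-np.sin(a),np.cos(a)])
s=bot.read_state(); t=[s["torque"][2]]; Y=[]
for _ in range(int(sys.argv[1])):
    p,d=bot.read_camera("side"); s=bot.read_state(); t.append(s["torque"][2])
    P=points("side",d).reshape(-1,3); x=P[:,:2]@ex; y=P[:,:2]@ey; z=P[:,2]
    v=(z>.0665)&(z<.073)&(abs(x-.477)<.02)&(abs(y+.038)<.02); Y.append(np.r_[np.percentile(y[v],[2,98]),y[v].mean()])
print("t",s["time"],"tz",np.mean(t).round(4),"blk y",np.mean(Y,0).round(4),"F",s["wrist_force"].round(1),"tau6",s["joint_torque"][5])
E
python3 tq.py 2
```

```text
t 22.6 tz -0.0191 blk y [-0.0501 -0.0258 -0.0382] F [-2.3  2.9  5.9] tau6 0.007992713071871549
```

>>> step_arm([
  [2,0,0,0,0.5],
  [2,0,0,0,1],
])

```text
time: 22.8
tool_pos: [0.4969, -0.068, 0.0707]
tcp_rot: [-3.044, -0.771, 0.003]
wrist_force: [-3.4, 2.4, 7.0]
width: 0.267
grip_force: 30.9
```

```bash
python3 tq.py 4
```

```text
t 23.0 tz 0.0156 blk y [-0.0502 -0.0252 -0.0382] F [-2.8  3.7  7. ] tau6 0.00899304257472977
```

>>> step_arm([
  [2,0,0,0,0.5],
  [2,0,0,0,1],
])

```text
time: 23.2
tool_pos: [0.4969, -0.0679, 0.0707]
tcp_rot: [-3.051, -0.745, 0.003]
wrist_force: [-3.8, 3.2, 6.8]
width: 0.267
grip_force: 30.9
```

```bash
python3 tq.py 4
```

```text
t 23.4 tz 0.0247 blk y [-0.0497 -0.0255 -0.0381] F [-2.7  3.4  7.7] tau6 0.008933749340940267
```

>>> step_arm([
  [2,0,0,0,0.5],
  [2,0,0,0,1],
])

```text
time: 23.6
tool_pos: [0.4969, -0.0679, 0.0707]
tcp_rot: [-3.057, -0.718, 0.003]
wrist_force: [-2.8, 3.7, 7.0]
width: 0.267
grip_force: 30.9
```

```bash
python3 tq.py 4
```

```text
t 23.8 tz 0.0171 blk y [-0.0498 -0.0258 -0.0379] F [-2.9  3.   6.2] tau6 0.009030664223246276
```

>>> step_arm([
  [2,0,0,0,0.5],
  [2,0,0,0,1],
])

```text
time: 24.0
tool_pos: [0.4969, -0.0679, 0.0707]
tcp_rot: [-3.063, -0.691, 0.003]
wrist_force: [-2.5, 2.9, 7.5]
width: 0.271
grip_force: 30.9
```

```bash
python3 tq.py 4
```

```text
t 24.2 tz 0.0211 blk y [-0.0496 -0.0257 -0.0381] F [-3.4  2.6  7.2] tau6 0.008661092142574489
```

```bash
cat > r1.py <<'E'
from workcell import bot
s=bot.read_state(); print("tz %.4f tau6 %.4f"%(s["torque"][2],s["joint_torque"][5]))
E
python3 r1.py
```

```text
tz -0.0351 tau6 0.0087
```

>>> step_arm([
  [2,0,0,0,0.5],
])

```text
time: 24.3
tool_pos: [0.4969, -0.0679, 0.0707]
tcp_rot: [-3.066, -0.678, 0.003]
wrist_force: [-3.7, 3.6, 6.4]
width: 0.268
grip_force: 30.9
```

```bash
python3 r1.py
```

```text
tz 0.0847 tau6 -0.0659
```

>>> step_arm([
  [2,0,0,0,0.5],
])

```text
time: 24.4
tool_pos: [0.4969, -0.0679, 0.0707]
tcp_rot: [-3.069, -0.664, 0.003]
wrist_force: [-3.9, 3.7, 7.1]
width: 0.27
grip_force: 30.9
```

```bash
python3 r1.py
```

```text
tz 0.0709 tau6 -0.0221
```

>>> step_arm([
  [2,0,0,0,0],
])

```text
time: 24.5
tool_pos: [0.4969, -0.0679, 0.0707]
tcp_rot: [-3.069, -0.665, 0.003]
wrist_force: [-3.3, 3.0, 6.3]
width: 0.271
grip_force: 30.9
```

```bash
python3 r1.py
```

```text
tz 0.0217 tau6 0.0540
```

>>> step_arm([
  [2,0,0,0,0],
])

```text
time: 24.6
tool_pos: [0.4969, -0.0679, 0.0707]
tcp_rot: [-3.069, -0.665, 0.003]
wrist_force: [-3.4, 3.4, 7.8]
width: 0.264
grip_force: 30.9
```

```bash
python3 r1.py; python3 tq.py 2
```

```text
tz -0.0073 tau6 0.0087
t 24.7 tz -0.0095 blk y [-0.0489 -0.0257 -0.0375] F [-3.5  3.9  6.3] tau6 0.007576016359962523
```

>>> step_arm([
  [2,0,0,0,0.5],
  [2,0,0,0,1],
  [2,0,0,0,1],
  [2,0,0,0,1],
  [2,0,0,0,1],
])

```text
time: 25.2
tool_pos: [0.4969, -0.0678, 0.0707]
tcp_rot: [-3.075, -0.638, 0.003]
wrist_force: [-3.4, 4.0, 7.1]
width: 0.269
grip_force: 30.9
```

```bash
python3 r1.py; python3 tq.py 1
```

```text
tz -0.0358 tau6 0.0080
t 25.25 tz 0.0082 blk y [-0.0488 -0.0256 -0.0372] F [-3.   2.5  7.6] tau6 0.008144369639921933
```

>>> step_arm([
  [2,0,0,0,0.5],
  [2,0,0,0,1],
  [2,0,0,0,1],
  [2,0,0,0,1],
  [2,0,0,0,1],
])

```text
time: 25.75
tool_pos: [0.4968, -0.0678, 0.0706]
tcp_rot: [-3.08, -0.611, 0.003]
wrist_force: [-4.1, 2.4, 6.4]
width: 0.269
grip_force: 30.9
```

```bash
python3 r1.py; python3 tq.py 1
```

```text
tz 0.0153 tau6 0.0081
t 25.8 tz 0.0296 blk y [-0.0485 -0.0248 -0.0372] F [-3.1  3.9  6.5] tau6 0.008287184173241258
```

>>> step_arm([
  [2,0,0,0,0.5],
  [2,0,0,0,1],
])

```text
time: 26.0
tool_pos: [0.4968, -0.0678, 0.0707]
tcp_rot: [-3.085, -0.584, 0.003]
wrist_force: [-3.9, 3.3, 7.4]
width: 0.265
grip_force: 30.9
```

```bash
python3 r1.py
```

```text
tz 0.0656 tau6 -0.0217
```

>>> step_arm([
  [2,0,0,0,0],
  [2,0,0,0,0],
  [2,0,0,0,0],
])

```text
time: 26.3
tool_pos: [0.4968, -0.0678, 0.0707]
tcp_rot: [-3.085, -0.584, 0.003]
wrist_force: [-3.7, 3.4, 6.6]
width: 0.267
grip_force: 30.9
```

```bash
python3 r1.py
```

```text
tz 0.0487 tau6 0.0080
```

>>> step_arm([
  [2,0,0,0,0.5],
  [2,0,0,0,1],
])

```text
time: 26.5
tool_pos: [0.4968, -0.0678, 0.0707]
tcp_rot: [-3.09, -0.557, 0.003]
wrist_force: [-4.2, 3.5, 7.4]
width: 0.271
grip_force: 30.9
```

```bash
python3 r1.py
```

```text
tz 0.0832 tau6 -0.0216
```

>>> step_arm([
  [2,0,0,0,0],
  [2,0,0,0,0],
  [2,0,0,0,0],
])

```text
time: 26.8
tool_pos: [0.4968, -0.0678, 0.0707]
tcp_rot: [-3.09, -0.557, 0.003]
wrist_force: [-3.1, 3.0, 6.9]
width: 0.269
grip_force: 30.9
```

```bash
python3 r1.py; python3 tq.py 2
```

```text
tz 0.0352 tau6 0.0081
t 26.9 tz 0.0219 blk y [-0.0491 -0.0245 -0.0374] F [-3.6  3.4  7.7] tau6 0.00832486868603155
```

```bash
python3 tq.py 8
```

```text
t 27.3 tz 0.022 blk y [-0.0491 -0.0246 -0.0374] F [-3.2  3.3  7.6] tau6 0.008460136014036834
```

>>> step_arm([
  [2,0,0,0,0.4],
])

```text
time: 27.4
tool_pos: [0.4968, -0.0678, 0.0707]
tcp_rot: [-3.092, -0.546, 0.003]
wrist_force: [-3.4, 2.9, 7.0]
width: 0.272
grip_force: 30.9
```

```bash
python3 r1.py
```

```text
tz 0.0398 tau6 -0.0371
```

>>> step_arm([
  [2,0,0,0,0.4],
])

```text
time: 27.5
tool_pos: [0.4968, -0.0678, 0.0707]
tcp_rot: [-3.094, -0.535, 0.003]
wrist_force: [-3.5, 3.6, 7.5]
width: 0.266
grip_force: 30.9
```

```bash
python3 r1.py
```

```text
tz 0.0572 tau6 -0.0028
```

>>> step_arm([
  [2,0,0,0,0.4],
])

```text
time: 27.6
tool_pos: [0.4968, -0.0678, 0.0707]
tcp_rot: [-3.096, -0.524, 0.003]
wrist_force: [-3.8, 3.5, 8.1]
width: 0.267
grip_force: 30.9
```

```bash
python3 r1.py
```

```text
tz 0.0836 tau6 -0.0009
```

>>> step_arm([
  [2,0,0,0,0.4],
])

```text
time: 27.7
tool_pos: [0.4969, -0.0678, 0.0707]
tcp_rot: [-3.098, -0.514, 0.003]
wrist_force: [-3.7, 3.9, 7.2]
width: 0.263
grip_force: 30.9
```

```bash
python3 r1.py; python3 tq.py 3
```

```text
tz 0.0529 tau6 -0.0007
t 27.85 tz 0.0448 blk y [-0.0493 -0.0245 -0.0372] F [-4.   4.1  7.3] tau6 0.020359159098006785
```

>>> step_arm([
  [2,0,0,0,0.4],
])

```text
time: 27.95
tool_pos: [0.4968, -0.0678, 0.0707]
tcp_rot: [-3.1, -0.503, 0.003]
wrist_force: [-3.8, 4.2, 7.4]
width: 0.271
grip_force: 30.9
```

```bash
python3 r1.py
```

```text
tz 0.0284 tau6 -0.0370
```

>>> step_arm([
  [2,0,0,0,0.4],
])

```text
time: 28.05
tool_pos: [0.4968, -0.0678, 0.0707]
tcp_rot: [-3.101, -0.492, 0.003]
wrist_force: [-3.4, 3.6, 7.1]
width: 0.268
grip_force: 30.9
```

```bash
python3 r1.py
```

```text
tz 0.0959 tau6 -0.0028
```

>>> step_arm([
  [2,0,0,0,0.4],
])

```text
time: 28.15
tool_pos: [0.4968, -0.0677, 0.0707]
tcp_rot: [-3.103, -0.481, 0.003]
wrist_force: [-4.1, 4.5, 7.9]
width: 0.268
grip_force: 30.9
```

```bash
python3 r1.py
```

```text
tz 0.0946 tau6 -0.0008
```

>>> step_arm([
  [2,0,0,0,0.4],
])

```text
time: 28.25
tool_pos: [0.4968, -0.0677, 0.0707]
tcp_rot: [-3.105, -0.47, 0.003]
wrist_force: [-4.6, 3.9, 6.8]
width: 0.266
grip_force: 30.9
```

```bash
python3 r1.py
```

```text
tz 0.0569 tau6 -0.0007
```

>>> step_arm([
  [2,0,0,0,0.4],
])

```text
time: 28.35
tool_pos: [0.4968, -0.0677, 0.0707]
tcp_rot: [-3.106, -0.459, 0.003]
wrist_force: [-3.7, 3.5, 6.8]
width: 0.268
grip_force: 30.9
```

```bash
python3 r1.py
```

```text
tz 0.0497 tau6 -0.0008
```

```bash
python3 tq.py 2
python3 - <<'E'
from h import *
p,d=bot.read_camera("side"); np.savez("s6.npz",p=p,d=d)
cv2.imwrite("pics/s6.png",cv2.resize(p[210:258,225:289,::-1],(800,600),interpolation=cv2.INTER_CUBIC))
E
```

```text
t 28.45 tz 0.0224 blk y [-0.0485 -0.0243 -0.037 ] F [-4.3  4.   7.4] tau6 0.04875596263445914
```

View pics/s6.png

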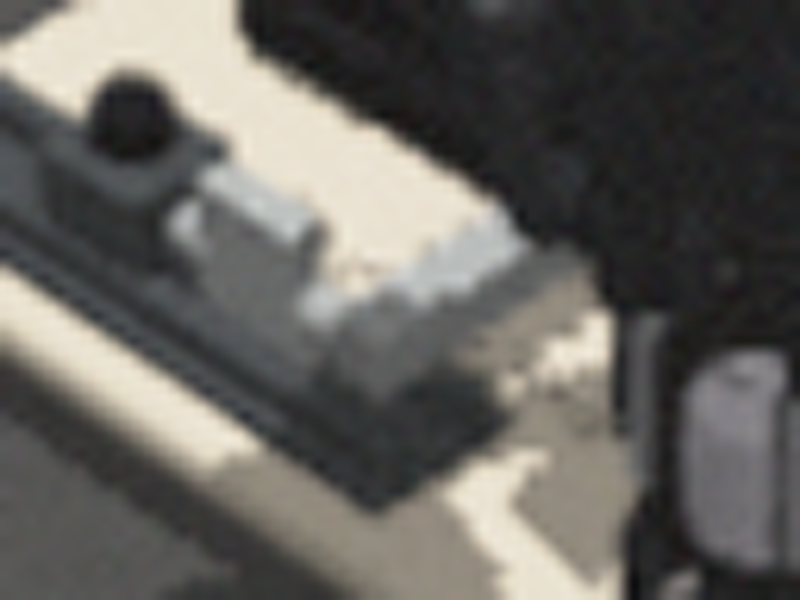

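The crop shows the block (265,250) touching or almost touching both anvil tips, at (185,225) on the left and (325,305) on the right. The gripper is on the knob at right. I'll continue in small steps.

>>> step_arm([
  [2,0,0,0,0.4],
])

```text
time: 28.6
tool_pos: [0.4968, -0.0677, 0.0707]
tcp_rot: [-3.108, -0.449, 0.003]
wrist_force: [-3.0, 3.6, 7.5]
width: 0.269
grip_force: 30.9
```

```bash
python3 r1.py
```

```text
tz 0.0762 tau6 -0.0370
```

>>> step_arm([
  [2,0,0,0,0.4],
])

```text
time: 28.7
tool_pos: [0.4968, -0.0677, 0.0707]
tcp_rot: [-3.109, -0.438, 0.003]
wrist_force: [-3.8, 2.8, 7.4]
width: 0.269
grip_force: 30.9
```

```bash
python3 r1.py
```

```text
tz 0.0635 tau6 -0.0027
```

>>> step_arm([
  [2,0,0,0,0.4],
])

```text
time: 28.8
tool_pos: [0.4968, -0.0677, 0.0707]
tcp_rot: [-3.111, -0.427, 0.003]
wrist_force: [-3.4, 3.5, 7.6]
width: 0.269
grip_force: 30.9
```

```bash
python3 r1.py
```

```text
tz 0.0889 tau6 -0.0007
```

>>> step_arm([
  [2,0,0,0,0.4],
])

```text
time: 28.9
tool_pos: [0.4968, -0.0677, 0.0707]
tcp_rot: [-3.112, -0.416, 0.003]
wrist_force: [-3.2, 4.0, 7.5]
width: 0.269
grip_force: 30.9
```

```bash
python3 r1.py
```

```text
tz 0.0578 tau6 -0.0006
```

>>> step_arm([
  [2,0,0,0,0.4],
])

```text
time: 29.0
tool_pos: [0.4968, -0.0677, 0.0707]
tcp_rot: [-3.114, -0.405, 0.003]
wrist_force: [-4.2, 4.5, 7.8]
width: 0.27
grip_force: 30.9
```

```bash
python3 r1.py
```

```text
tz 0.0638 tau6 0.0002
```

>>> step_arm([
  [2,0,0,0,0.4],
])

```text
time: 29.1
tool_pos: [0.4968, -0.0677, 0.0707]
tcp_rot: [-3.115, -0.394, 0.003]
wrist_force: [-4.6, 4.7, 7.7]
width: 0.268
grip_force: 30.9
```

```bash
python3 r1.py
```

```text
tz 0.0418 tau6 0.0128
```

>>> step_arm([
  [2,0,0,0,0.4],
])

```text
time: 29.2
tool_pos: [0.4968, -0.0677, 0.0707]
tcp_rot: [-3.117, -0.384, 0.003]
wrist_force: [-4.3, 3.9, 6.6]
width: 0.267
grip_force: 30.9
```

```bash
python3 r1.py
```

```text
tz 0.0657 tau6 0.0248
```

>>> step_arm([
  [2,0,0,0,0.4],
])

```text
time: 29.3
tool_pos: [0.4968, -0.0677, 0.0707]
tcp_rot: [-3.118, -0.373, 0.003]
wrist_force: [-3.3, 3.6, 8.0]
width: 0.268
grip_force: 30.9
```

```bash
python3 r1.py
```

```text
tz 0.1049 tau6 0.0367
```

>>> step_arm([
  [2,0,0,0,0.4],
])

```text
time: 29.4
tool_pos: [0.4968, -0.0677, 0.0707]
tcp_rot: [-3.119, -0.362, 0.003]
wrist_force: [-3.6, 3.8, 7.0]
width: 0.269
grip_force: 30.9
```

```bash
python3 r1.py
```

```text
tz 0.2095 tau6 0.0486
```

tau6 stayed flat, then ramped steadily over the last 1.6°, adding about 0.049 N m. That is a squeeze of roughly 9–10 N, so I'm stopping here and letting go.

>>> step_arm([
  [2.6,0,0,0,0],
  [3,0,0,0,0],
  [4,0,0,0,0],
  [4,0,0,0,0],
  [4,0,0,0,0],
  [4,0,0,-1,0],
  [4,0,0,-4,0],
  [4,0,0,-8,0],
  [4,0,0,-12,0],
  [4,0,0,-15,0],
  [4,0,0,-15,0],
  [4,0,0,-15,0],
])

```text
time: 30.6
tool_pos: [0.4985, -0.0686, 0.2218]
tcp_rot: [3.12, 0.36, 0.004]
wrist_force: [-0.5, -0.1, -1.6]
width: 0.468
grip_force: 0.0
```

```bash
python3 tq.py 1
python3 - <<'E'
from h import *
p,d=bot.read_camera("side")
cv2.imwrite("pics/s7.png",cv2.resize(p[205:280,215:315,::-1],(800,600),interpolation=cv2.INTER_CUBIC))
P=points("side",d).reshape(-1,3); r=np.hypot(P[:,0]-.4975,P[:,1]+.069)
c=(abs(P[:,2]-.064)<.004)&(r<.026)&(r>.013)&(p.reshape(-1,3).max(1)>110); print("mark",P[c].mean(0).round(4),c.sum())
E
```

```text
t 30.65 tz -0.0021 blk y [-0.0487 -0.023  -0.0367] F [-0.5 -0.3 -0.4] tau6 -0.00044500931835500523
mark [ 0.52   -0.0709  0.0655] 4
```

View pics/s7.png

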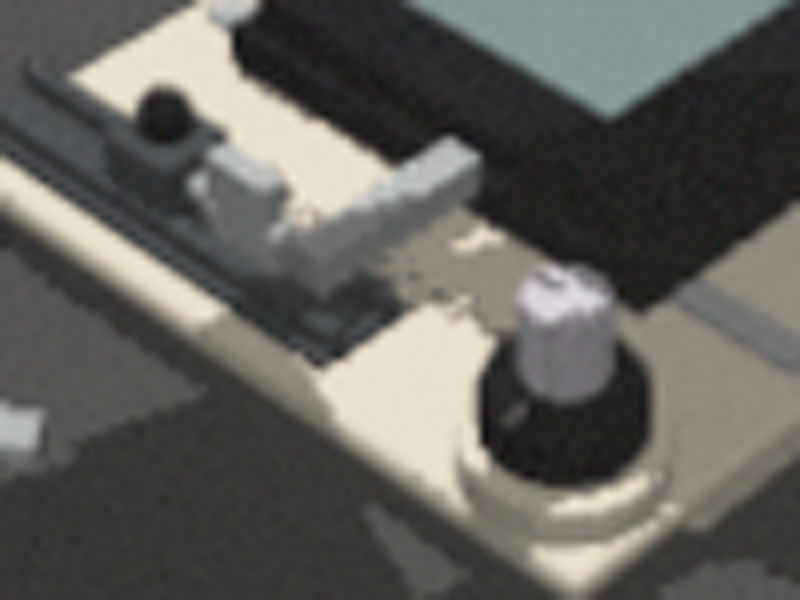

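The picture shows the block held between both anvils at (240,200). The lower-ring mark is at (515,410), the same full-image pixel as before (279,256), and the gripper is clear. Handing in.

```bash
python3 -c "
from workcell import bot
print(bot.finish_job())"
```

```text
the job is handed in; nothing more can be done
None
```

The job is handed in at about 31 s: the 25 mm block stands in the trough, held between both anvils with about 10 N as estimated from the wrist joint torque just before letting go; the lower ring's mark has not moved in the images, and the gripper is clear (no verdict was returned).

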